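Open the square reagent jar in the rack and keep its cap in hand over the mouth

ROBOT

A 6-joint arm with a two-finger parallel gripper is mounted at the origin on the work surface. World frame = base frame: x ahead of the robot, y to its left, z up, the work surface at z = 0. Lengths are in m, angles in rad, forces in N, time in s.
With the tool pointing down it reaches from about 0.375 to 0.9 m from the base axis. Payload 3.1 kg.
Tool frame: the origin (TCP) lies midway between the tips of the shut fingers; the grasp point (between the pads) lies 19 mm behind it; z points along the fingers, y is the line along which they close (so a half turn about z gives the same grasp; the last joint's range is limited). The gripper opens to 85 mm and grips with 20 to 120 N. Pads are 22 mm wide; open, the fingers measure 114 mm over their backs; the gripper's body (76 mm by 85 mm) begins 54 mm behind the grasp point. The pads swing forward as they close: fully open they stand 13 mm farther back than shut.
Start: joints at [-1.319, 0.527, 1.433, -0, 1.181, -0.178], TCP at [0.261, -0.568, 0.231] pointing down, gripper open.
Joint ranges: [-3.08, 3.08], [-0.75, 2.2], [0.22, 2.44], [-1.43, 4.57], [0, 2.65], [-2.85, 2.85]. Speed limits (rad/s): [2.79, 2.79, 3.14, 3.14, 3.14, 3.14].

INTERFACE

Orientations are given as a unit quaternion [x, y, z, w].
In Python, from station import manip gives the robot as it stands. The module is installed in compiled form; this text tells all that it offers.
- The arm moves only by the tool apply_moves, never from a script. Its arguments are lists of equal length, an entry for each row: "claw": the gripper's target within -1 to 1 (fully open at 1, half-way at 0, shut at -1); "travel": the shift along the tool's x, y, z scaled (see below), a list of three; "turn": the turn, a rotation vector about the tool's x, y, z scaled (see below), a list of three. In form: {"claw": [claw, ...], "travel": [[dx, dy, dz], ...], "turn": [[rx, ry, rz], ...]}. A call has 1 to 5 rows; each row is the pose to reach, as a shift and turn from the pose commanded when the call began, along the tool's axes at that moment, turning the shorter way round; what a row does not reach only later rows make up. The controller multiplies each number of a shift by 800 mm and each number of a turn by 180 degrees. A row lasts 1/12 s, in which the tool goes at most 41.7 mm and 7.16 degrees, less where a joint would pass 70% of its speed; a pose out of reach is approached as far as the arm can. A call with a number of a shift or a turn outside -1 to 1 is refused whole. A call with a gripper value outside its range is refused whole. The fingers move at their own pace and stop on an object; "newtons" is the grip in N (left out, the last holds). Time passes only in rows, so rows that repeat a pose let the fingers close. It gives the time, the measured TCP pose, the force, the opening and the grip force at its end, in the units of the state.
- manip.sense(): the state, without advancing time (a new reading comes with each control period).
- manip.snapshot(name): name is "scene" or "top" or "wrist"; returns a dict with "pixels" (400x640x3 uint8, red, green, blue), "depth" (400x640 float32, m along the optical axis (not along the pixel's ray), 0 where there is no reading), "intrinsics" (3x3 intrinsics, pixels), "R" (3x3) and "t" (3): a world point X has camera coordinates R X + t. Camera axes: x right, y down, z forward; pixel columns grow to the right and rows downward; lengths in m; the calibration is good to about 2 mm. The wrist camera is an equidistant fisheye: a pixel r from the principal point sees the ray r / f radians off the axis. A picture is of the moment at which its call begins.
- manip.sign_off(): hands the job in; it is judged then, once.
The state is a dict: "t": time; "q": joint angles; "qd": joint speeds; "tau": joint torques, N m; "tcp_pos": TCP position; "tool_rot": TCP orientation; "force": force on the tool from outside, world axes, zero at the start; "ft_torque": the same for the moment, N m; "finger_gap": opening from 0.0 (shut) to 1.0 (fully open); "gripper_force": force on a finger pad.
Only numpy, scipy, OpenCV 4.12 (cv2) and the standard library are available. Lean on these libraries where they do the work, as an engineer would, in place of code of your own. Each camera call takes 0.05 s, during which the arm holds its last target. There are 200 camera calls.

TASK

Stand the square amber jar, still closed, all the way down in the square well of the rack so that the rack keeps it from turning, then unscrew its tight cap (anticlockwise from above) just until the thread lets go, and lift it straight off. Keep the cap in the gripper: finish while still holding it level over the open mouth, clear of the jar by about a finger's breadth, with the jar left down in its well. Do not knock the jar over, and leave everything else on the bench where it is.

Things in the scene. Friction and masses are not known exactly. Their poses are not given: they have to be found in the camera images.
- jar_center (a point): Square amber glass jar (0.3 kg), the only square one, upright on the bench. Body 60 x 60 mm, corners rounded, straight sides to 64 mm, shoulder to 70 mm, then a neck 42 mm across (50 over its thread) up to the rim at 94 mm; 98 mm tall with its cap. The point is on its axis, 47 mm above its underside; z up, x and y square to its flat sides.
- jar: The same square jar; origin at the centre of its underside. It starts within 0.6 rad of square to the bench.
- cap_center (a point): Black ribbed twist-off cap (40 g) of the square jar, 58 mm in diameter, 18 mm tall; its skirt reaches 14 mm down over the rim and ends 10 mm above the shoulder. The point is on its axis, half-way up; screwed on it lies 42 mm above the jar's point, its x within 0.06 rad of the jar's x. It can be gripped across its sides at any yaw, with 40 N or so, and carries the closed jar.
- cap: The same cap; origin at the centre of its lower edge. Three lugs in it sit behind locking beads under ramps on the neck: tight for the first 20 degrees (about 0.5 N m to pass the beads), then free with 2 mm of play in height. Anticlockwise from above undoes it: the lugs come clear after about 55 degrees and meet the next stops at about 95, so turn it 65 to 85. Until then pulling up only lifts the jar.
- well (a point): Square well of the grey bottle rack, a block 110 x 210 x 32 mm fixed to the bench. Well 64 x 64 mm, 24 mm deep, with a 3 mm bevel at its mouth. The point is the centre of its floor, 8 mm above the bench; z up, x and y square to its walls, y towards the rack's round well, 105 mm away. The jar goes in at any quarter turn; fully down, its point is 47 mm above this one.
- round_jar_center (a point): Bystander: a round amber jar, 60 mm in diameter, 98 mm tall with a cap like the other's; the point is half-way up its axis. It and the square jar may stand in either place.
- vial: Bystander: small round amber bottle, 38 mm in diameter, 68 mm tall, standing in the rack's round well; origin at the centre of its underside.
- petri: Bystander: stack of three clear dishes, 91 mm in diameter, 48 mm tall; origin at the centre of the underside.
- slidebox: Bystander: blue slide box 85 x 165 x 34 mm; origin at the centre of the underside.
- marker: Bystander: marker pen lying down, 127 mm long, 12 mm thick; origin under its middle.
- timer: Bystander: white timer lying flat, 55 x 65 x 18 mm; origin at the centre of the underside.
- washbottle: Bystander: white wash bottle, 68 mm in diameter, 200 mm tall with its spout; origin at the centre of the underside.
Things that resemble listed ones, but are neither listed nor needed, are in the scene too. There is more than one size of the cap; the one meant has the size given above.

How it is judged:
On the way, in this order (a step that is already met when the one before it is completed fails the run):
1. the closed jar stands fully down in the square well, its cap still tight (horizontal distance between jar_center and well below 0.007 m and angle between jar_center's own z axis and vertical below 0.08 rad and z of jar_center in the frame of well between 0.043 and 0.051 m and z of cap_center in the frame of jar_center below 0.0445 m and angle between the x axis of cap_center and the x axis of jar_center, either way round below 0.2 rad), for 0.2 s.
2. with the jar in the well, the cap has been turned undone, still on the neck (horizontal distance between jar_center and well below 0.007 m and angle between jar_center's own z axis and vertical below 0.08 rad and z of jar_center in the frame of well between 0.043 and 0.06 m and z of cap_center in the frame of jar_center below 0.048 m and angle between the x axis of cap_center and the x axis of jar_center, either way round above 0.8 rad).
At the end, for the whole second after the job is handed in: The jar is down in the square well (within 4 mm of the floor, 7 mm of the well's axis, upright within 0.08 rad); the fingers hold the cap still, level within 0.17 rad, within 15 mm of the jar's axis, lower edge 3 to 45 mm above the rim, off the jar, turned 43 to 137 degrees (horizontal distance between jar_center and well below 0.007 m and angle between jar_center's own z axis and vertical below 0.08 rad and z of jar_center in the frame of well between 0.043 and 0.051 m and z of cap_center in the frame of jar_center between 0.059 and 0.101 m and horizontal distance between cap_center and jar_center below 0.015 m and angle between cap_center's own z axis and vertical below 0.17 rad and angle between the x axis of cap_center and the x axis of jar_center, either way round above 0.75 rad and contact force between the fingers and cap above 1 N and contact force between cap and jar below 0.1 N and linear speed of cap below 0.03 m/s); the arm keeps its last pose, push and grip.
It fails at once if the jar is knocked over (angle between jar_center's own z axis and vertical above 0.6 rad).
It fails at once if another thing on the bench is shoved more than 30 mm or knocked over (distance of any of round_jar_center, vial, petri, slidebox, marker, timer, washbottle from where it was at the start of the episode above 0.03 m or angle between any of round_jar_center, vial, petri, slidebox, marker, timer, washbottle's own z axis and vertical above 0.6 rad).
It also fails if it takes over 48 s, if anything falls off the work surface, if the arm or the gripper's body presses on something with over 40 N, if the wrist force passes 120 N, or if a joint passes its speed limit or range.

## Working session

There is one attempt and no reset: what is moved stays moved. The work goes in short steps, Python scripts to look and compute and a tool call to move; the robot and the scene stay as the last step left them, time stands still between calls to the robot, and variables do not carry over. Pictures are saved under pics/ and viewed, at most 10 in all, crops included, and the job is handed in when it is done.

Besides the shell and the picture viewer there is one more tool, called as name(argument=value, ...) on one line, values as JSON. apply_moves: Moves the arm, as the interface text tells. Shifts and turns lie within -1 to 1; 1 stands for 800 mm of shift or 180 degrees of turn. Its arguments: {"type":"object","properties":{"claw":{"type":"array","items":{"type":"number"}},"travel":{"type":"array","items":{"type":"array","items":{"type":"number"}}},"turn":{"type":"array","items":{"type":"array","items":{"type":"number"}}},"newtons":{"type":"number"}},"required":["claw","travel","turn"]}

```bash
mkdir -p pics
cat > h.py <<'E'
import numpy as np, cv2
from station import manip
from scipy.spatial.transform import Rotation as Ro
def save(n,im): cv2.imwrite('pics/'+n+'.png',im[:,:,::-1])
def world(s):
    K,R,t,d=s['intrinsics'],s['R'],s['t'],s['depth']
    v,u=np.mgrid[:d.shape[0],:d.shape[1]]
    c=np.stack([(u-K[0,2])/K[0,0]*d,(v-K[1,2])/K[1,1]*d,d],-1)
    return (c-t)@R
E
python3 - <<'E'
from h import *
for n in('top','scene'):
    s=manip.snapshot(n); np.savez('pics/'+n,**s); save(n+'0',s['pixels']); print(n,s['intrinsics'],-s['R'].T@s['t'],s['R'])
print(manip.sense())
E
```

```text
top [[440.73602661   0.         322.85874768]
 [  0.         440.73602661 205.94756854]
 [  0.           0.           1.        ]] [0.52686012 0.01881702 1.58242786] [[-1.97364010e-02 -9.99805159e-01  3.45584157e-04]
 [-9.97897447e-01  1.96773972e-02 -6.17534162e-02]
 [ 6.17345839e-02 -1.56364774e-03 -9.98091377e-01]]
scene [[439.43893981   0.         320.01108087]
 [  0.         439.43893981 202.30807396]
 [  0.           0.           1.        ]] [ 1.2145087  -0.64777047  0.86983149] [[ 0.74976402  0.66168147 -0.0056161 ]
 [ 0.43552135 -0.49985184 -0.74864497]
 [-0.49817172  0.55886113 -0.66294733]]
{'t': 0.1, 'q': array([-1.31852634e+00,  5.28387066e-01,  1.43378358e+00, -2.89873853e-05,
        1.18138468e+00, -1.78473739e-01]), 'qd': array([ 0.00033289, -0.00338817, -0.00241328,  0.00094332,  0.00062108,
        0.00160325]), 'tau': array([ 4.29505690e-06, -4.43304741e+01, -1.78586411e+01, -1.71672809e-04,
        3.86824177e-03,  1.24273370e-05]), 'tcp_pos': array([ 0.26083738, -0.56725896,  0.23041995]), 'tool_rot': array([ 9.76895341e-01,  2.13716002e-01, -4.95952773e-05, -9.80172936e-04]), 'force': array([ 0.24401168, -0.45099738, -0.63964919]), 'ft_torque': array([ 0.01027344, -0.02999462, -0.02227716]), 'gripper_force': 0.0, 'finger_gap': 1.0029948079997446}
```

View pics/top0.png

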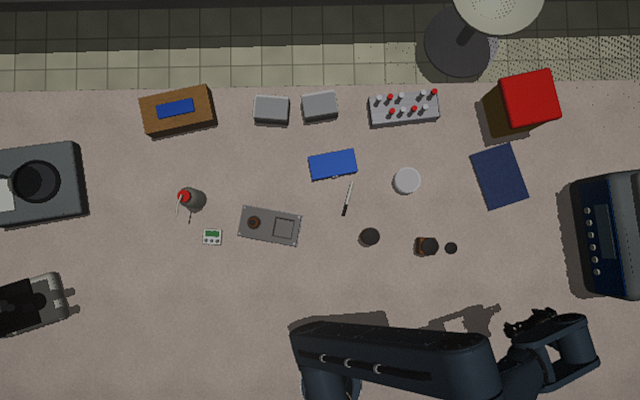

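View pics/scene0.png

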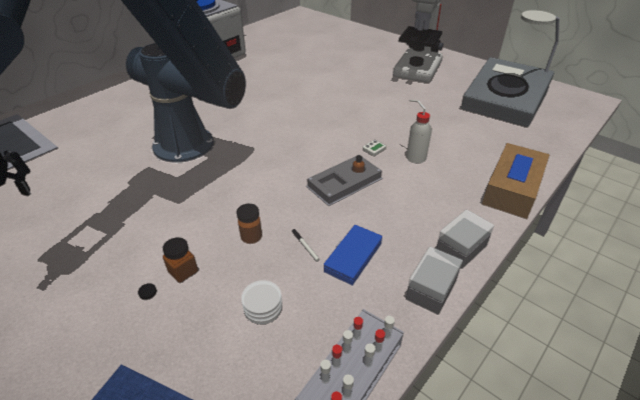

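The top view shows a jar at (427,246), a jar at (369,237), a loose cap at (451,248), and a rack with its square well at (284,228) and the vial at (253,222). In the scene view the jar at (180,260) looks square and the one at (249,223) looks round. I'll confirm this in an enlarged crop and measure.

Run:
```python
from h import *
T=np.load('pics/top.npz');S=np.load('pics/scene.npz')
z=lambda im,a,b,c,d,k:cv2.resize(im[b:d,a:c],None,fx=k,fy=k,interpolation=cv2.INTER_CUBIC)
a=z(S['pixels'],130,190,280,310,5)[:300*2,:750]
b=z(T['pixels'],230,195,480,270,3)
cv2.imwrite('x.png',a[:,:,::-1])
c=np.zeros((600,800,3),np.uint8); a=cv2.resize(a,(450,360)); c[:360,:450]=a; c[370:595,:750]=b
save('crop1',c)
w=world(T); 
def blob(box,zl,zh):
    x0,y0,x1,y1=box; m=np.zeros(w.shape[:2],bool); m[y0:y1,x0:x1]=1
    m&=(w[...,2]>zl)&(w[...,2]<zh)
    p=w[m]; (cx,cy),r=cv2.minEnclosingCircle(p[:,:2].astype(np.float32)); print(box,m.sum(),p.mean(0),(cx,cy),r,cv2.minAreaRect(p[:,:2].astype(np.float32)))
blob((410,230,443,262),.09,.11)
blob((410,230,443,262),.02,.075)
blob((355,222,384,250),.09,.11)
blob((441,238,462,258),.008,.03)
blob((230,200,310,252),.026,.036)
blob((270,215,298,242),.0,.022)
```

```text
(410, 230, 443, 262) 238 [ 0.47779167 -0.33793887  0.09723878] (0.4772603213787079, -0.33826926350593567) 0.030000586062669754 ((0.47801223397254944, -0.3385586142539978), (0.05750701203942299, 0.05549086257815361), 42.31243896484375)
(410, 230, 443, 262) 106 [ 0.48216472 -0.31630137  0.05345913] (0.47864484786987305, -0.3376266360282898) 0.03850432485342026 ((0.47903722524642944, -0.3366829752922058), (0.05850326269865036, 0.058345694094896317), 85.403564453125)
(355, 222, 384, 250) 239 [ 0.5158147  -0.14141074  0.09761694] (0.5156868100166321, -0.14166401326656342) 0.029377108439803123 ((0.5160733461380005, -0.14186877012252808), (0.05554682016372681, 0.05593615025281906), 62.642208099365234)
(441, 238, 462, 258) 101 [ 0.46818601 -0.43396734  0.01351694] (0.46406346559524536, -0.4398379921913147) 0.029080040752887726 ((0.4656774699687958, -0.43392080068588257), (0.04551096260547638, 0.047478336840867996), 74.74285125732422)
(230, 200, 310, 252) 1196 [0.56114941 0.21442168 0.03149397] (0.5615031719207764, 0.20771847665309906) 0.11726618558168411 ((0.5608985424041748, 0.20872792601585388), (0.21079936623573303, 0.10990937054157257), 78.3611831665039)
(270, 215, 298, 242) 321 [0.55002391 0.16032924 0.00817218] (0.5352683067321777, 0.1584487110376358) 0.05851755291223526 ((0.5446873307228088, 0.15774914622306824), (0.09691274166107178, 0.08559522032737732), 88.81893920898438)
```

View pics/crop1.png

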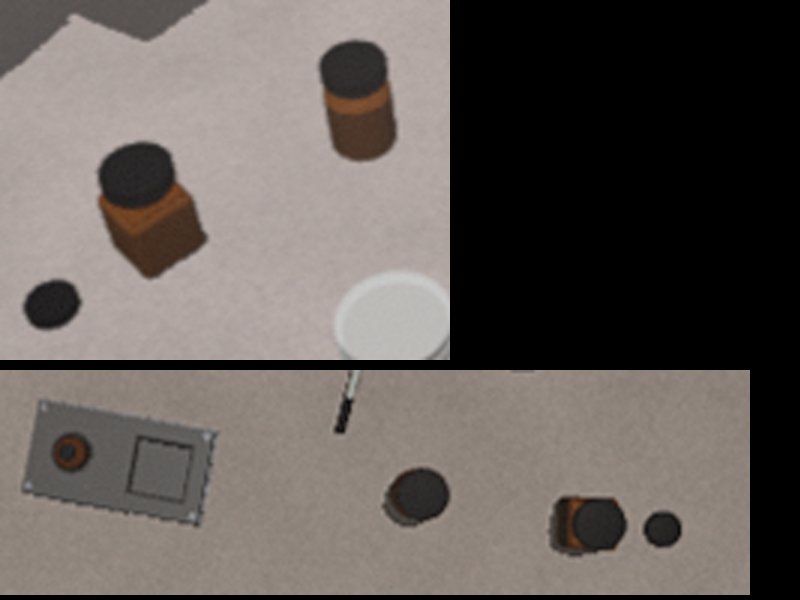

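The crop confirms it. The jar at top-view (427,246) has square shoulders and is the one meant, because (369,237) is round and (451,248) is a smaller loose cap (about 47 mm). I'll move over the square jar first.

```bash
cat >> h.py <<'E'
def plan(p,phi,s=None,cmd=None):
    "target tcp p, tool-x yaw phi, pointing down -> travel and turn units in present tool axes"
    s=s or manip.sense(); R0=Ro.from_quat(s['tool_rot']); p0=s['tcp_pos']
    R1=Ro.from_matrix(np.array([[np.cos(phi),np.sin(phi),0],[np.sin(phi),-np.cos(phi),0],[0,0,-1]]))
    tr=R0.inv().apply(np.array(p)-p0); tu=(R0.inv()*R1).as_rotvec()
    print('tcp',np.round(p0,4),'travel',np.round(tr/.8,4),'turn',np.round(tu/np.pi,4),'rows',np.linalg.norm(tr)/.0417,np.degrees(np.linalg.norm(tu))/7.16, 'f',np.round(s['force'],1),'gap',s['finger_gap'],'t',s['t'])
E
python3 -c "
from h import *
plan([.478,-.338,.25],-.08)"
```

```text
tcp [ 0.2608 -0.5673  0.2304] travel [ 0.3663 -0.1471 -0.0241] turn [-6.000e-04  1.000e-04  1.626e-01] rows 7.587290986007349 4.087193235439882 f [ 0.2 -0.5 -0.6] gap 1.0029948079997446 t 0.1
```

apply_moves(claw=[1, 1, 1, 1, 1], travel=[[0.366, -0.147, -0.024], [0.366, -0.147, -0.024], [0.366, -0.147, -0.024], [0.366, -0.147, -0.024], [0.366, -0.147, -0.024]], turn=[[0, 0, 0.1626], [0, 0, 0.1626], [0, 0, 0.1626], [0, 0, 0.1626], [0, 0, 0.1626]])

```text
t: 0.52
tcp_pos: [0.4014, -0.4189, 0.2433]
tool_rot: [0.999, -0.043, -0.0, -0.0]
force: [-0.0, 0.6, 0.3]
finger_gap: 0.996
gripper_force: 0.0
```

```bash
python3 -c "
from h import *
plan([.478,-.338,.25],-.08)"
```

```text
tcp [ 0.4014 -0.4189  0.2433] travel [ 0.0867 -0.1089 -0.0083] turn [-0.0002  0.0002 -0.0017] rows 2.675534413829152 0.04453797439856024 f [-0.   0.6  0.3] gap 0.9955115640972433 t 0.5167
```

apply_moves(claw=[1, 1, 1, 1, 1], travel=[[0.08, -0.1, -0.008], [0.08, -0.1, -0.008], [0.08, -0.1, -0.008], [0.08, -0.1, -0.008], [0.08, -0.1, -0.008]], turn=[[0, 0, 0], [0, 0, 0], [0, 0, 0], [0, 0, 0], [0, 0, 0]])

```text
t: 0.93
tcp_pos: [0.4715, -0.3445, 0.2498]
tool_rot: [0.999, -0.039, -0.0, -0.0]
force: [-0.0, -0.9, 0.7]
finger_gap: 0.997
gripper_force: 0.0
```

```bash
python3 -c "
from h import *
plan([.478,-.338,.25],-.08)
s=manip.snapshot('wrist'); np.savez('pics/w1',**s); save('w1',s['pixels']);print(s['intrinsics'],-s['R'].T@s['t'],s['R'])"
```

```text
tcp [ 0.4715 -0.3445  0.2498] travel [ 0.0075 -0.0088 -0.0003] turn [-0.      0.0003  0.0009] rows 0.22097443858380356 0.024367646611513118 f [-0.  -0.9  0.7] gap 0.996895678875056 t 0.9333
[[309.70691629   0.         317.57077958]
 [  0.         309.70691629 193.22722286]
 [  0.           0.           1.        ]] [ 0.55377841 -0.35090304  0.39279472] [[-7.67289721e-02 -9.97051870e-01  4.83686353e-04]
 [-9.44468944e-01  7.28378526e-02  3.20426373e-01]
 [-3.19516945e-01  2.41291595e-02 -9.47273300e-01]]
```

View pics/w1.png

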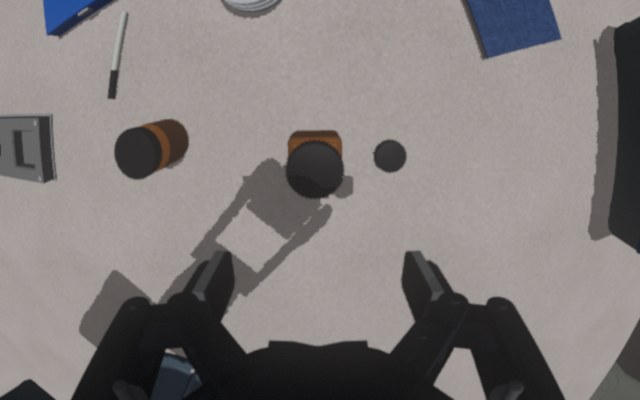

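The wrist view shows the square jar's cap at (315,168), its amber +x face at (315,140), and the loose cap at (390,156). Next I'll fit the jar yaw and the cap centre.

```bash
cat >> h.py <<'E'
def fworld(s):
    K,R,t,d=s['intrinsics'],s['R'],s['t'],s['depth']
    v,u=np.mgrid[:400,:640]; x=(u-K[0,2])/K[0,0]; y=(v-K[1,2])/K[1,1]; r=np.hypot(x,y)+1e-9
    ray=np.stack([np.sin(r)*x/r,np.sin(r)*y/r,np.cos(r)],-1)
    c=ray/ray[...,2:]*d[...,None]
    return (c-t)@R, ray@R, -R.T@t
E
python3 - <<'E'
from h import *
s=dict(np.load('pics/w1.npz')); w,ray,o=fworld(s)
im=s['pixels'].astype(int)
reg=np.zeros((400,640),bool); reg[110:210,275:360]=1
am=reg&(im[...,0]-im[...,2]>35)
ys,xs=np.nonzero(am); print(am.sum(),xs.min(),xs.max(),ys.min(),ys.max())
p=w[am]; print('z range',p[:,2].min(),p[:,2].max(),p[:,0].max(),p[:,1].min(),p[:,1].max())
f=p[(p[:,2]>.01)&(p[:,2]<.058)]; 
if len(f)>20:
    vx,vy,x0,y0=cv2.fitLine(f[:,:2].astype(np.float32),cv2.DIST_HUBER,0,.01,.01).ravel(); print('face',len(f),x0,y0,'yaw',np.degrees(np.arctan2(vy,vx)), f[:,1].min(),f[:,1].max())
# base edge: top amber pixel per column on z=0
e=[]
for u in range(xs.min()+4,xs.max()-3):
    v=ys[xs==u].min(); r=ray[v,u]; e.append((o+r*(0-o[2])/r[2])[:2])
vx,vy,x0,y0=cv2.fitLine(np.float32(e),cv2.DIST_HUBER,0,.01,.01).ravel(); print('base',x0,y0,np.degrees(np.arctan2(vy,vx)))
c=w[reg&(w[...,2]>.092)&(w[...,2]<.104)]; print('cap',len(c),c.mean(0),cv2.minEnclosingCircle(c[:,:2].astype(np.float32)))
# dark mask, ray to top plane
# rack in top view
T=np.load('pics/top.npz'); W=world(T); m=np.zeros((400,640),bool); m[195:252,230:310]=1
P=W[m&(abs(W[...,2]-.0315)<.004)]
E
```

```text
433 289 340 136 154
z range 0.05689835997663898 0.3927947180706568 0.5537784068381522 -0.3712740702776773 -0.31487047482877384
base 0.49770212 -0.34629852 87.219864
cap 2631 [ 0.47847268 -0.34202216  0.09814495] ((0.47704288363456726, -0.342258095741272), 0.03010278195142746)
```

```bash
python3 -c "
from h import *
plan([.478,-.340,.068],-.055)"
```

```text
tcp [ 0.4708 -0.3456  0.2497] travel [ 0.0086 -0.0077  0.2272] turn [ 0.      0.0003 -0.0076] rows 4.363446939083001 0.19188804904989284 f [ 0.  -0.3  0.5] gap 1.0027084936047455 t 0.9833
```

apply_moves(claw=[1, 1, 1, 1, 1], travel=[[0.009, -0.008, 0.05], [0.009, -0.008, 0.1], [0.009, -0.008, 0.15], [0.009, -0.008, 0.16], [0.009, -0.008, 0.16]], turn=[[0, 0, -0.0076], [0, 0, -0.0076], [0, 0, -0.0076], [0, 0, -0.0076], [0, 0, -0.0076]])

```text
t: 1.4
tcp_pos: [0.476, -0.3394, 0.1189]
tool_rot: [1.0, -0.029, -0.003, -0.003]
force: [-0.5, -0.4, 0.1]
finger_gap: 1.004
gripper_force: 0.0
```

```bash
python3 -c "
from h import *
plan([.478,-.340,.068],-.055)
s=manip.snapshot('wrist'); np.savez('pics/w2',**s); save('w2',s['pixels'])
w,ray,o=fworld(s)
im=s['pixels'].astype(int)
reg=np.zeros((400,640),bool); reg[60:320,200:440]=1
c=w[reg&(w[...,2]>.092)&(w[...,2]<.104)]; print('cap',len(c),c.mean(0),cv2.minEnclosingCircle(c[:,:2].astype(np.float32)))
for a,b in((.03,.06),(.055,.068)):
  f=w[reg&(w[...,2]>a)&(w[...,2]<b)&(w[...,0]<.53)&(abs(w[...,1]+.34)<.022)]
  if len(f)>20:
    vx,vy,x0,y0=cv2.fitLine(f[:,:2].astype(np.float32),cv2.DIST_HUBER,0,.01,.01).ravel(); print('face',len(f),x0,y0,'yaw',np.degrees(np.arctan2(vy,vx)))
"
```

```text
tcp [ 0.476  -0.3394  0.1189] travel [0.003  0.001  0.0636] turn [-0.0017  0.0019 -0.0011] rows 1.22244037059824 0.07076355865100088 f [-0.5 -0.4  0.1] gap 1.0042871812956629 t 1.4
cap 6827 [ 0.48008021 -0.34200287  0.09809816] ((0.4770980179309845, -0.3417191505432129), 0.03006170317530632)
face 685 0.50742435 -0.33567184 yaw 86.59938
face 833 0.50463474 -0.34466165 yaw 85.983826
```

View pics/w2.png

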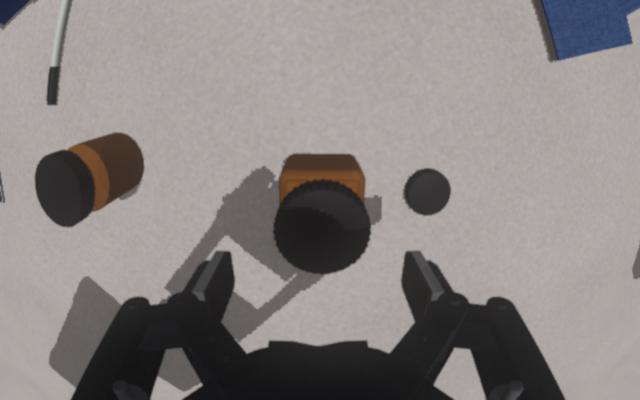

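The cap at (322,227) sits between the open fingers. The jar yaw is about -3.6° and its centre about (0.477, -0.341). Now I'll descend and grip.

apply_moves(claw=[1, 1, 1, 1, 1], travel=[[0.001, 0.002, 0.025], [0.001, 0.002, 0.05], [0.001, 0.002, 0.0625], [0.001, 0.002, 0.0625], [0.001, 0.002, 0.0625]], turn=[[0, 0, 0], [0, 0, 0], [0, 0, 0], [0, 0, 0], [0, 0, 0]])

```text
t: 1.87
tcp_pos: [0.48, -0.3426, 0.0735]
tool_rot: [1.0, -0.028, 0.001, 0.001]
force: [0.1, 1.1, 0.5]
finger_gap: 0.999
gripper_force: 0.0
```

apply_moves(claw=[-1, -1, -1, -1, -1], travel=[[0, 0, 0], [0, 0, 0], [0, 0, 0], [0, 0, 0], [0, 0, 0]], turn=[[0, 0, 0], [0, 0, 0], [0, 0, 0], [0, 0, 0], [0, 0, 0]], newtons=60)

```text
t: 2.28
tcp_pos: [0.4802, -0.342, 0.074]
tool_rot: [1.0, -0.028, 0.001, 0.001]
force: [-0.6, 1.8, 5.6]
finger_gap: 0.659
gripper_force: 63.1
```

apply_moves(claw=[-1, -1, -1, -1, -1], travel=[[0, 0, 0], [0, 0, 0], [0, 0, 0], [0, 0, 0], [0, 0, 0]], turn=[[0, 0, 0], [0, 0, 0], [0, 0, 0], [0, 0, 0], [0, 0, 0]])

```text
t: 2.7
tcp_pos: [0.4802, -0.3421, 0.074]
tool_rot: [1.0, -0.028, 0.001, 0.001]
force: [-0.1, 1.2, 5.2]
finger_gap: 0.663
gripper_force: 63.1
```

The grip is about 5 mm high and 3 mm off in x, so I'll regrip lower.

apply_moves(claw=[1, 1, 1, 1, 1], travel=[[0, 0, 0], [0, 0, 0], [0, 0, 0], [-0.0035, 0, 0.0075], [-0.0035, 0, 0.0075]], turn=[[0, 0, 0], [0, 0, 0], [0, 0, 0], [0, 0, 0], [0, 0, 0]])

```text
t: 3.12
tcp_pos: [0.4757, -0.3407, 0.0651]
tool_rot: [1.0, -0.028, -0.001, -0.001]
force: [-0.4, 0.4, -0.4]
finger_gap: 1.002
gripper_force: 0.0
```

apply_moves(claw=[1, 1, -1, -1, -1], travel=[[0, 0, 0], [0, 0, 0], [0, 0, 0], [0, 0, 0], [0, 0, 0]], turn=[[0, 0, 0], [0, 0, 0], [0, 0, 0], [0, 0, 0], [0, 0, 0]])

```text
t: 3.53
tcp_pos: [0.4769, -0.3419, 0.0665]
tool_rot: [1.0, -0.028, 0.0, 0.0]
force: [-0.3, -0.1, -0.6]
finger_gap: 0.67
gripper_force: 63.7
```

apply_moves(claw=[-1, -1, -1, -1, -1], travel=[[0, 0, 0], [0, 0, 0], [0, 0, 0], [0, 0, 0], [0, 0, 0]], turn=[[0, 0, 0], [0, 0, 0], [0, 0, 0], [0, 0, 0], [0, 0, 0]])

```text
t: 3.95
tcp_pos: [0.4769, -0.3418, 0.0665]
tool_rot: [1.0, -0.028, 0.0, 0.0]
force: [-1.4, -1.3, 3.7]
finger_gap: 0.662
gripper_force: 64.1
```

apply_moves(claw=[-1, -1, -1, -1, -1], travel=[[0, 0, -0.02], [0, 0, -0.06], [0, 0, -0.11], [0, 0, -0.16], [0, 0, -0.18]], turn=[[0, 0, 0], [0, 0, 0], [0, 0, 0], [0, 0, 0], [0, 0, 0]])

```text
t: 4.37
tcp_pos: [0.478, -0.3423, 0.2141]
tool_rot: [1.0, -0.028, 0.002, 0.002]
force: [1.4, -0.3, -3.0]
finger_gap: 0.667
gripper_force: 65.5
```

Run:
```python
from h import *
s=manip.snapshot('wrist'); np.savez('pics/w3',**s); save('w3',s['pixels'])
plan([.5505,.157,.21],-.055-.203+.064)
w,ray,o=fworld(s); st=manip.sense(); R=Ro.from_quat(st['tool_rot']).as_matrix(); q=(w-st['tcp_pos'])@R
reg=np.zeros((400,640),bool); reg[60:320,200:440]=1
for a,b in((.005,.03),(.01,.05),(.02,.06)):
    f=q[reg&(q[...,2]>a)&(q[...,2]<b)&(abs(q[...,1])<.022)&(abs(q[...,0])<.06)]
    if len(f)>20:
        vx,vy,vz=np.linalg.svd(f-f.mean(0),full_matrices=False)[2][2]; print(len(f),f.mean(0),'normal',vx,vy,vz)
```

```text
tcp [ 0.4788 -0.3431  0.2158] travel [ 0.0545 -0.6292  0.0037] turn [ 0.0018 -0.0024  0.044 ] rows 12.115589010981777 1.1077976488141574 f [ 1.4 -1.6 -1.7] gap 0.6645898902199353 t 4.4167
1810 [2.85629182e-02 1.68889407e-05 1.32440281e-02] normal -0.9904799188318341 -0.008067372821296577 0.1374206967186731
1607 [ 0.02958644 -0.00019873  0.02775076] normal -0.9999697730054786 -0.007454025185269175 0.002211466461190131
1302 [ 2.96006887e-02 -9.09931794e-05  3.76904362e-02] normal 0.9999752484858839 0.006975254820161835 0.0009209971707402828
```

The jar hangs straight, 0.4° off the tool axes. I'll go to a point short of the well to view it with the wrist camera.

```bash
python3 -c "
from h import *
plan([.47,.157,.22],-.196)"
```

```text
tcp [ 0.4788 -0.3431  0.2158] travel [-0.0458 -0.6235 -0.0095] turn [ 0.0018 -0.0024  0.0446] rows 11.99442182417833 1.1237643487699842 f [ 1.4 -1.6 -1.7] gap 0.6645898902199353 t 4.4167
```

apply_moves(claw=[-1, -1, -1, -1, -1], travel=[[-0.002, -0.02, -0.0095], [-0.005, -0.06, -0.0095], [-0.008, -0.105, -0.0095], [-0.0115, -0.155, -0.0095], [-0.015, -0.205, -0.0095]], turn=[[0, 0, 0.005], [0, 0, 0.01], [0, 0, 0.015], [0, 0, 0.015], [0, 0, 0.015]])

```text
t: 4.83
tcp_pos: [0.472, -0.1745, 0.2154]
tool_rot: [0.999, -0.052, -0.002, -0.002]
force: [1.6, 0.5, -3.8]
finger_gap: 0.664
gripper_force: 65.6
```

```bash
python3 -c "
from h import *
plan([.47,.157,.22],-.196)"
```

```text
tcp [ 0.472  -0.1745  0.2154] travel [-0.0459 -0.4119 -0.0044] turn [-0.0008  0.0014  0.029 ] rows 7.951468058193574 0.729362364953453 f [ 1.6  0.5 -3.8] gap 0.6637953129927073 t 4.8333
```

apply_moves(claw=[-1, -1, -1, -1, -1], travel=[[-0.005, -0.05, 0], [-0.01, -0.1, 0], [-0.015, -0.15, 0], [-0.02, -0.2, 0], [-0.025, -0.24, 0]], turn=[[0, 0, 0.005], [0, 0, 0.01], [0, 0, 0.015], [0, 0, 0.02], [0, 0, 0.029]])

```text
t: 5.25
tcp_pos: [0.4712, 0.0193, 0.2157]
tool_rot: [0.995, -0.097, -0.003, -0.001]
force: [-0.2, 0.2, -3.5]
finger_gap: 0.667
gripper_force: 65.6
```

```bash
python3 -c "
from h import *
plan([.47,.157,.22],-.196)"
```

```text
tcp [0.4712 0.0193 0.2157] travel [-0.0349 -0.1686 -0.0051] turn [-0.0003  0.0018  0.0004] rows 3.3037010655190913 0.04588409305510405 f [-0.2  0.2 -3.5] gap 0.6671374575277367 t 5.25
```

apply_moves(claw=[-1, -1, -1, -1, -1], travel=[[-0.01, -0.05, 0], [-0.02, -0.1, 0], [-0.03, -0.135, 0], [-0.034, -0.15, 0], [-0.034, -0.15, 0]], turn=[[0, 0, 0], [0, 0, 0], [0, 0, 0], [0, 0, 0], [0, 0, 0]])

```text
t: 5.67
tcp_pos: [0.4676, 0.1421, 0.2156]
tool_rot: [0.995, -0.095, -0.003, -0.0]
force: [0.4, 0.2, -3.3]
finger_gap: 0.662
gripper_force: 65.7
```

apply_moves(claw=[-1, -1, -1], travel=[[0, 0, 0], [0, 0, 0], [0, 0, 0]], turn=[[0, 0, 0], [0, 0, 0], [0, 0, 0]])

```text
t: 5.92
tcp_pos: [0.4699, 0.138, 0.2169]
tool_rot: [0.995, -0.098, -0.001, 0.0]
force: [0.4, 0.8, -4.1]
finger_gap: 0.661
gripper_force: 65.7
```

```bash
python3 -c "
from h import *
plan([.5505,.157,.22],-.196)
s=manip.snapshot('wrist'); np.savez('pics/w4',**s); save('w4',s['pixels'])"
```

```text
tcp [0.4699 0.138  0.2169] travel [ 0.0942 -0.0429 -0.004 ] turn [0.0002 0.0005 0.0001] rows 1.9866183360418905 0.013742067872899104 f [ 0.4  0.8 -4.1] gap 0.6612627764912248 t 5.9167
```

View pics/w4.png

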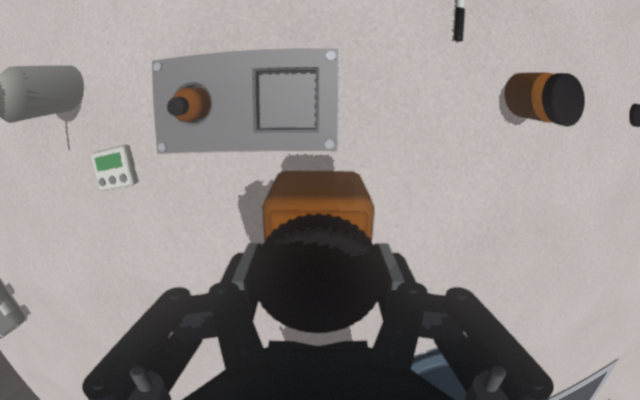

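The wrist view shows the rack with the well at (287,100), the vial at (188,104), and the held jar at the bottom. Next I'll measure the well outline.

```bash
cat > well.py <<'E'
from h import *
import sys
s=dict(np.load('pics/%s.npz'%sys.argv[1])); w,ray,o=fworld(s)
x0,y0,x1,y1=map(int,sys.argv[2:6])
g=cv2.cvtColor(s['pixels'],cv2.COLOR_RGB2GRAY)[y0:y1,x0:x1]; W=w[y0:y1,x0:x1]; Rr=ray[y0:y1,x0:x1]
hole=((W[...,2]<.0285)).astype(np.uint8)
C=max(cv2.findContours(hole,cv2.RETR_EXTERNAL,cv2.CHAIN_APPROX_NONE)[0],key=cv2.contourArea)[:,0]
for z in(.032,.03):
    r=Rr[C[:,1],C[:,0]]; P=(o+r*((z-o[2])/r[:,2])[:,None])[:,:2]; print('hole',z,cv2.minAreaRect(P.astype(np.float32)))
F=W[(W[...,2]<.012)&(W[...,2]>.004)]; print('floor',len(F),F.mean(0),cv2.minAreaRect(F[:,:2].astype(np.float32)))
v,u=np.nonzero(g<np.median(g)*.7); d=np.zeros_like(g);d[v,u]=1
E
python3 well.py w4 242 58 330 140
python3 - <<'E'
from h import *
s=dict(np.load('pics/w4.npz')); w,ray,o=fworld(s)
m=(abs(w[...,2]-.032)<.003); m[:40]=0;m[160:]=0;m[:,:145]=0;m[:,345:]=0
P=w[m][:,:2].astype(np.float32);print('rack',cv2.minAreaRect(P))
st=manip.sense(); R=Ro.from_quat(st['tool_rot']).as_matrix(); q=(w-st['tcp_pos'])@R
f=q[(q[...,2]>.01)&(q[...,2]<.06)&(abs(q[...,1])<.022)&(abs(q[...,0])<.06)]
print(f.mean(0),np.linalg.svd(f-f.mean(0),full_matrices=False)[2][2])
E
```

```text
hole 0.032 ((0.5501633286476135, 0.1562991738319397), (0.06453833729028702, 0.06554111838340759), 77.67915344238281)
hole 0.03 ((0.5501585602760315, 0.15650814771652222), (0.06493198126554489, 0.06594089418649673), 77.67918395996094)
floor 3202 [0.55005113 0.15670404 0.00848341] ((0.5501235127449036, 0.15726642310619354), (0.06404086947441101, 0.06435734778642654), 78.54814910888672)
rack ((0.5599967837333679, 0.20599345862865448), (0.21096040308475494, 0.11107396334409714), 78.36048889160156)
[ 3.02278818e-02 -7.95098794e-06  3.12379190e-02] [-0.99997812 -0.00651495  0.00115037]
```

apply_moves(claw=[-1, -1, -1, -1, -1], travel=[[0.03, -0.014, 0], [0.06, -0.028, 0.01], [0.085, -0.038, 0.03], [0.0938, -0.0417, 0.06], [0.0938, -0.0417, 0.09]], turn=[[0, 0, 0], [0, 0, 0], [0, 0, 0], [0, 0, 0], [0, 0, 0]])

```text
t: 6.38
tcp_pos: [0.5547, 0.1563, 0.1456]
tool_rot: [0.995, -0.098, 0.003, -0.001]
force: [0.3, 0.1, -3.7]
finger_gap: 0.666
gripper_force: 65.8
```

apply_moves(claw=[-1, -1, -1], travel=[[0, 0, 0], [0, 0, 0], [0, 0, 0]], turn=[[0, 0, 0], [0, 0, 0], [0, 0, 0]])

```text
t: 6.63
tcp_pos: [0.5507, 0.1567, 0.1465]
tool_rot: [0.995, -0.098, 0.0, -0.0]
force: [-0.6, 0.2, -3.5]
finger_gap: 0.668
gripper_force: 65.9
```

```bash
python3 -c "
from h import *
plan([.550,.156,.1045],-.1975)
s=manip.snapshot('wrist'); np.savez('pics/w5',**s); save('w5',s['pixels'])
w,ray,o=fworld(s); st=manip.sense(); R=Ro.from_quat(st['tool_rot']).as_matrix(); q=(w-st['tcp_pos'])@R
f=q[(q[...,2]>.01)&(q[...,2]<.06)&(abs(q[...,1])<.022)&(abs(q[...,0])<.06)]
print(f.mean(0),np.linalg.svd(f-f.mean(0),full_matrices=False)[2][2])
"
```

```text
tcp [0.5507 0.1567 0.1465] travel [-0.0008  0.001   0.0524] turn [-0.0001 -0.0003  0.0007] rows 1.0063240429949225 0.01766771286862578 f [-0.6  0.2 -3.5] gap 0.6682899713009572 t 6.6333
[2.99707594e-02 3.10517393e-05 3.13610225e-02] [-9.99972754e-01 -7.38170322e-03 -4.41061116e-05]
```

View pics/w5.png

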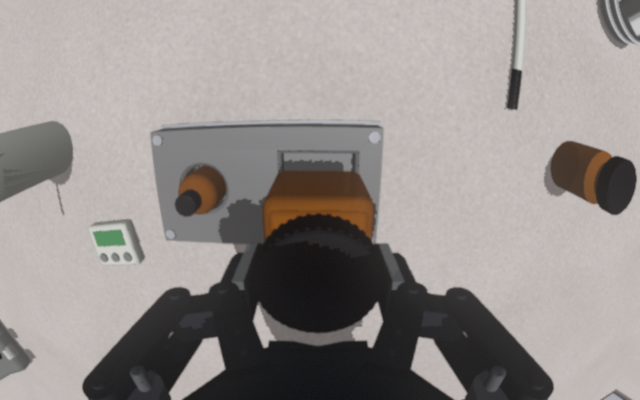

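The well's far edge (280–357, y≈152) is centred on the jar (265–373). I'll descend to just above the mouth, then slowly in.

apply_moves(claw=[-1, -1, -1, -1, -1], travel=[[-0.0008, 0.0008, 0.02], [-0.0008, 0.0008, 0.04], [-0.0008, 0.0008, 0.05], [-0.0008, 0.0008, 0.055], [-0.0008, 0.0008, 0.06]], turn=[[0, 0, 0], [0, 0, 0], [0, 0, 0], [0, 0, 0], [0, 0, 0]])

```text
t: 7.1
tcp_pos: [0.5502, 0.1568, 0.0984]
tool_rot: [0.995, -0.097, 0.001, -0.0]
force: [-0.7, -0.3, -3.1]
finger_gap: 0.665
gripper_force: 65.9
```

apply_moves(claw=[-1, -1, -1, -1, -1], travel=[[0, 0, 0.003], [0, 0, 0.006], [0, 0, 0.009], [0, 0, 0.012], [0, 0, 0.012]], turn=[[0, 0, 0], [0, 0, 0], [0, 0, 0], [0, 0, 0], [0, 0, 0]])

```text
t: 7.52
tcp_pos: [0.5494, 0.1568, 0.0878]
tool_rot: [0.995, -0.097, -0.0, 0.0]
force: [0.2, -0.1, -3.9]
finger_gap: 0.666
gripper_force: 65.9
```

apply_moves(claw=[-1, -1, -1, -1, -1], travel=[[0, 0, 0.004], [0, 0, 0.008], [0, 0, 0.012], [0, 0, 0.016], [0, 0, 0.016]], turn=[[0, 0, 0], [0, 0, 0], [0, 0, 0], [0, 0, 0], [0, 0, 0]])

```text
t: 7.93
tcp_pos: [0.5494, 0.1567, 0.0747]
tool_rot: [0.995, -0.097, -0.0, 0.0]
force: [0.0, 0.1, -3.3]
finger_gap: 0.666
gripper_force: 66.0
```

apply_moves(claw=[-1, -1, -1], travel=[[0, 0, 0], [0, 0, 0], [0, 0, 0]], turn=[[0, 0, 0], [0, 0, 0], [0, 0, 0]])

```text
t: 8.18
tcp_pos: [0.5496, 0.1568, 0.0753]
tool_rot: [0.995, -0.097, 0.0, -0.0]
force: [-0.2, 1.2, -3.0]
finger_gap: 0.668
gripper_force: 66.0
```

apply_moves(claw=[-1, -1, -1, -1], travel=[[0, 0, 0.0013], [0, 0, 0.0013], [0, 0, 0.0013], [0, 0, 0.0013]], turn=[[0, 0, 0], [0, 0, 0], [0, 0, 0], [0, 0, 0]])

```text
t: 8.52
tcp_pos: [0.5498, 0.1568, 0.0745]
tool_rot: [0.995, -0.097, 0.0, -0.0]
force: [-0.4, 0.3, -0.5]
finger_gap: 0.662
gripper_force: 66.1
```

apply_moves(claw=[-1, -1, -1, -1], travel=[[0, 0, 0.001], [0, 0, 0.001], [0, 0, 0.001], [0, 0, 0.001]], turn=[[0, 0, 0], [0, 0, 0], [0, 0, 0], [0, 0, 0]])

```text
t: 8.85
tcp_pos: [0.5498, 0.1568, 0.0744]
tool_rot: [0.995, -0.097, 0.0, -0.0]
force: [-2.3, -1.4, 5.3]
finger_gap: 0.665
gripper_force: 66.8
```

The jar is on the floor of the well. Now I'll unscrew.

apply_moves(claw=[-1, -1, -1, -1, -1], travel=[[0, 0, 0], [0, 0, 0], [0, 0, 0], [0, 0, 0], [0, 0, 0]], turn=[[0, 0, -0.03], [0, 0, -0.06], [0, 0, -0.09], [0, 0, -0.12], [0, 0, -0.15]])

```text
t: 9.27
tcp_pos: [0.5503, 0.1573, 0.0744]
tool_rot: [0.99, 0.138, 0.001, -0.001]
force: [-0.5, 0.7, 4.9]
finger_gap: 0.667
gripper_force: 66.7
```

```bash
python3 -c "
from h import *
plan([.550,.1568,.0744],-.1975+1.36);print(manip.sense()['ft_torque'])"
```

```text
tcp [0.5503 0.1573 0.0744] travel [-0.0005  0.0005  0.    ] turn [-1.000e-04 -9.000e-04 -2.817e-01] rows 0.01465239559846554 7.080710483580669 f [-0.5  0.7  4.9] gap 0.6670118821522076 t 9.2667
[ 0.29627367  0.197705   -0.51663846]
```

apply_moves(claw=[-1, -1, -1, -1, -1], travel=[[0, 0, 0], [0, 0, 0], [0, 0, 0], [0, 0, 0], [0, 0, 0]], turn=[[0, 0, -0.03], [0, 0, -0.06], [0, 0, -0.09], [0, 0, -0.12], [0, 0, -0.15]])

```text
t: 9.68
tcp_pos: [0.551, 0.1572, 0.0745]
tool_rot: [0.93, 0.367, 0.002, 0.0]
force: [-0.3, 0.3, 4.2]
finger_gap: 0.664
gripper_force: 66.8
```

```bash
python3 -c "
from h import *
plan([.550,.1568,.0744],-.1975+1.36);print(manip.sense()['ft_torque'])
s=manip.snapshot('wrist'); np.savez('pics/w6',**s); save('w6',s['pixels'])"
```

```text
tcp [0.551  0.1572 0.0745] travel [-0.0012 -0.0005  0.0002] turn [ 0.0007 -0.0008 -0.1306] rows 0.02501390676493404 3.282154719767396 f [-0.3  0.3  4.2] gap 0.6639642457809707 t 9.6833
[ 0.10188787  0.01225013 -0.04925045]
```

View pics/w6.png

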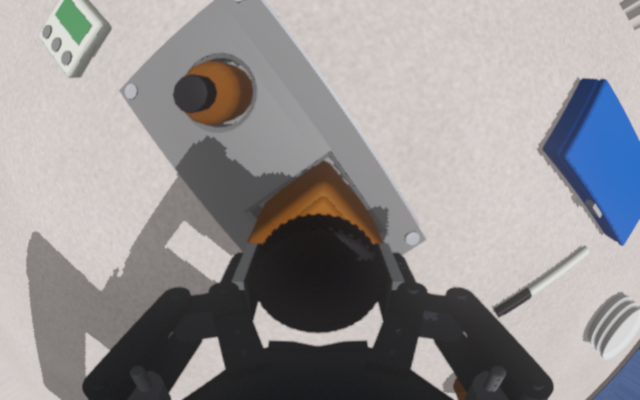

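The view shows the jar staying square with the rack (its corner at (325,165)) while the gripper has turned. The torque has dropped off, so I'll finish the turn.

apply_moves(claw=[-1, -1, -1, -1, -1], travel=[[-0.0005, 0, 0], [-0.001, 0, 0], [-0.001, -0.0005, 0], [-0.001, -0.0005, 0], [-0.001, -0.0005, 0]], turn=[[0, 0, -0.03], [0, 0, -0.06], [0, 0, -0.09], [0, 0, -0.12], [0, 0, -0.13]])

```text
t: 10.15
tcp_pos: [0.5502, 0.1569, 0.0745]
tool_rot: [0.837, 0.547, 0.002, 0.001]
force: [0.1, 1.2, 5.7]
finger_gap: 0.665
gripper_force: 66.8
```

apply_moves(claw=[-1, -1, -1], travel=[[0, 0, 0], [0, 0, 0], [0, 0, 0]], turn=[[0, 0, 0], [0, 0, 0], [0, 0, 0]])

```text
t: 10.4
tcp_pos: [0.5502, 0.1568, 0.0745]
tool_rot: [0.838, 0.546, 0.002, 0.001]
force: [0.5, 1.0, 5.4]
finger_gap: 0.666
gripper_force: 66.8
```

```bash
python3 -c "
from h import *
plan([.550,.1568,.0744],-.1975+1.36);print(manip.sense()['ft_torque'])
s=manip.snapshot('wrist'); np.savez('pics/w7',**s)
w,ray,o=fworld(s); 
for a in('w6','w7'):
  w=fworld(dict(np.load('pics/%s.npz'%a)))[0]
  c=np.array([.55,.1565]);d=w[...,:2]-c
  m=(w[...,2]>.04)&(w[...,2]<.068)&(np.hypot(d[...,0],d[...,1])<.046)&(np.hypot(d[...,0],d[...,1])>.025)
  d=d[m]
  for n in(-11.6,78.4,-101.6,168.4):
    u=np.array([np.cos(np.radians(n)),np.sin(np.radians(n))]);k=abs(d@u-.030)<.004
    e=d[k]; t=e@np.array([-u[1],u[0]]); 
    if (abs(t)<.024).sum()>60:
      k=abs(t)<.024;p=np.polyfit(t[k],(e@u)[k],1);print(a,n,k.sum(),'yaw dev',np.degrees(-p[0]),'dist',p[1])
"
```

```text
tcp [0.5502 0.1568 0.0745] travel [-0.0001 -0.0002  0.0002] turn [ 0.0009 -0.0006 -0.0025] rows 0.005373038284721831 0.0699508305823653 f [0.5 1.  5.4] gap 0.6664646771860434 t 10.4
[0.07822101 0.04082301 0.01696399]
w6 -11.6 622 yaw dev 4.309000257924213 dist 0.02985545075741173
w6 78.4 1014 yaw dev 3.7665414863897997 dist 0.030003546912978418
w7 -11.6 75 yaw dev 4.429874947201008 dist 0.02955409449200299
w7 78.4 1414 yaw dev 3.849908638681041 dist 0.030031536569359682
```

The jar took up 4° of play, so the cap has turned about 74°. I'll lift slowly and watch the force.

apply_moves(claw=[-1, -1, -1, -1, -1], travel=[[0, 0, -0.0015], [0, 0, -0.003], [0, 0, -0.0045], [0, 0, -0.006], [0, 0, -0.006]], turn=[[0, 0, 0], [0, 0, 0], [0, 0, 0], [0, 0, 0], [0, 0, 0]])

```text
t: 10.87
tcp_pos: [0.5487, 0.1565, 0.0783]
tool_rot: [0.838, 0.546, -0.0, -0.0]
force: [0.3, -0.2, -1.0]
finger_gap: 0.663
gripper_force: 66.3
```

apply_moves(claw=[-1, -1, -1], travel=[[0, 0, 0], [0, 0, 0], [0, 0, 0]], turn=[[0, 0, 0], [0, 0, 0], [0, 0, 0]])

```text
t: 11.12
tcp_pos: [0.5486, 0.1565, 0.0781]
tool_rot: [0.837, 0.547, -0.0, -0.0]
force: [-0.0, -0.3, -0.7]
finger_gap: 0.661
gripper_force: 66.3
```

The force is only the cap's weight, so the thread has let go. I'll lift it off.

apply_moves(claw=[-1, -1, -1, -1, -1], travel=[[0, 0, -0.008], [0, 0, -0.016], [0, 0, -0.025], [0, 0, -0.034], [0, 0, -0.036]], turn=[[0, 0, 0], [0, 0, 0], [0, 0, 0], [0, 0, 0], [0, 0, 0]])

```text
t: 11.53
tcp_pos: [0.5497, 0.1567, 0.1089]
tool_rot: [0.837, 0.547, 0.001, 0.001]
force: [0.5, 0.3, -0.3]
finger_gap: 0.662
gripper_force: 66.3
```

apply_moves(claw=[-1, -1, -1, -1, -1], travel=[[0, 0, 0], [0, 0, 0], [0, 0, 0], [0, 0, 0], [0, 0, 0]], turn=[[0, 0, 0], [0, 0, 0], [0, 0, 0], [0, 0, 0], [0, 0, 0]])

```text
t: 11.95
tcp_pos: [0.5485, 0.1565, 0.1067]
tool_rot: [0.837, 0.547, -0.0, -0.0]
force: [0.0, 0.1, -0.2]
finger_gap: 0.664
gripper_force: 66.3
```

```bash
python3 -c "
from h import *
plan([.550,.1568,.108],-.1975+1.36)
s=manip.snapshot('scene'); np.savez('pics/s9',**s)
a=s['pixels'][110:230,270:430]; a=cv2.resize(a,None,fx=4,fy=4,interpolation=cv2.INTER_CUBIC); save('s9',a)"
```

```text
tcp [0.5485 0.1565 0.1067] travel [ 0.0011  0.0016 -0.0016] turn [-0.0002  0.0001 -0.0019] rows 0.04878667562794408 0.04850959826843939 f [ 0.   0.1 -0.2] gap 0.6644743480998183 t 11.95
```

View pics/s9.png

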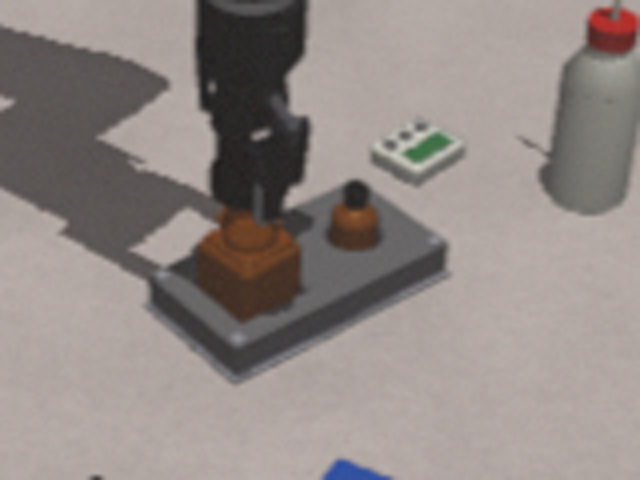

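The picture shows the open jar seated in the rack at crop (247,265). The gripper holds the cap above its mouth, raised about 32 mm, which puts its lower edge roughly 18 mm above the rim. I'm handing the job in.

```bash
python3 -c "
from station import manip
print(manip.sign_off())"
```

```text
the job is handed in; nothing more can be done
None
```

I handed the job in at about 12 s: the square jar is down in its well with the cap unscrewed, and the gripper holds the cap level about 18 mm above the open mouth; no verdict came back.

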